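Push the riser tube home in the storeroom water-filter head

ROBOT

A 6-joint arm with a two-finger parallel gripper is mounted at the origin on the work surface. World frame = base frame: x ahead of the robot, y to its left, z up, the work surface at z = 0. Lengths are in mm, angles in degrees, forces in N, time in s.
With the tool pointing down it reaches from about 350 to 850 mm from the base axis. Payload 8.1 kg.
Tool frame: the origin (TCP) lies midway between the tips of the shut fingers; the grasp point (between the pads) lies 19 mm behind it (r.grasp_offset is the distance from the TCP to the grasp point, in mm); z points along the fingers, x is the direction in which the jaws open and shut, and the axes are right-handed (so a half turn about z gives the same grasp; the last joint's range is limited). The gripper opens to 85 mm and grips with 20 to 120 N. Pads are 22 mm wide; open, the fingers measure 114 mm over their backs; the gripper's body (76 mm by 85 mm) begins 54 mm behind the grasp point. The pads swing forward as they close: fully open they stand 13 mm farther back than shut.
Start: joints at [-72.789, 7.471, 85.268, -0, 87.261, -4.893], TCP at [225.8, -555.895, 207.092] pointing down, gripper open.
Joint ranges: [-169.43, 169.43], [-51.17, 129.36], [1.28, 143.12], [-76.62, 256.62], [0, 156.53], [-152.29, 152.29]. Speed limits (degrees/s): [136.94, 136.94, 159.86, 180, 180, 180].

INTERFACE

Orientations are given as [roll, pitch, yaw] about the fixed x, y, z axes, in that order (R = Rz(yaw) Ry(pitch) Rx(roll)).
In Python, from bench import r, optics, hand_in gives the robot as it stands.
- The arm moves only by the shell command python3 -m pendant 'ROWS' [FORCE]. ROWS is JSON, a list of rows, each a list of 5 numbers: the opening, from 0 (shut) to 1 (fully open), then the shift along the tool's x, y, z in mm, then the turn about the tool's z in degrees. A call has 1 to 10 rows; each row shifts and turns the commanded pose from where the row before left it, along the tool's axes as they then stand; what a row does not reach is not made up. A row lasts 1/10 s, in which the tool goes at most 50 mm and 8.59 degrees, less where a joint would pass 70% of its speed; a pose out of reach is approached as far as the arm can. A call with a gripper value outside its range is refused whole. The fingers move at their own pace and stop on an object; FORCE is the grip in N (left out, the last holds). Time passes only in rows, so rows that do not move let the fingers close. It gives the time, the measured TCP pose, the force and the opening at its end, in the units of the state.
- r.sense(): the state, without advancing time (a new reading comes with each control period).
- optics.snapshot(name): name is "scene" or "top"; returns (picture, depth): 420x560x3 uint8, blue, green, red; 420x560 float32, mm along the optical axis (not along the pixel's ray), 0 where there is no reading.
- optics.camera_params(name): a dict with "camera_matrix" (3x3 intrinsics, pixels), "eye" and "orientation" of the camera in the world. Camera axes: x right, y down, z forward; pixel columns grow to the right and rows downward; lengths in mm; the calibration is good to about 2 mm. A picture is of the moment at which its call begins. camera_params takes no time and is no camera call.
- hand_in(): hands the job in, once; it reports no verdict.
Trained networks look in the newest picture that a camera, given by its name, has taken for a name from the list of things; names that differ only in an ending like _2 or _b are one class to them, and where a whole thing is asked for, a point or a joint stands for the part that bears it (a point fixed in the world has none). Each returns a list of dicts, best first, with "score" (0 to 1); they miss things now and then, are a little off and sometimes report something else, mostly with a low value. They report only what shows in the picture. A call takes as long as a camera call. They do not tell look-alikes from the thing itself.
- optics.search_frame(camera, query): "at" ([x, y, z] in mm, in world coordinates, good to about 4 mm: the middle of the surface that is visible of it).
The state is a dict: "time": time; "joint_pos": joint angles; "qd": joint speeds; "joint_efforts": joint torques, N m; "tool_pos": TCP position; "tcp_rot": TCP orientation; "ft_force": force on the tool from outside, world axes, zero at the start; "wrist_torque": the same for the moment, N m; "finger_gap": finger opening in mm.
Only numpy, scipy, OpenCV 4.12 (cv2) and the standard library are available. Lean on these libraries where they do the work, as an engineer would, in place of code of your own. Each camera call takes 0.05 s, during which the arm holds its last target. There are 200 camera calls.

TASK

The drinking-water filter head of the food-bank storeroom is missing its riser. Take the straight full-length white tube from the wooden stand and push it down into the open push-fit collet of the grey filter head, past the seal until it bottoms, then let go of it and leave it standing there.

Things in the scene. Friction and masses are not known exactly. Their poses are not given: they have to be found in the camera images.
- tube: Straight white plastic tube, 22 mm in diameter all along, 130 mm long, about 60 g, dark bore in its top face. Origin: centre of its lower end; z up along the tube. Starts upright in one of the stand's three holes, lower end 10 mm above the table. The other two white stems are not wanted: one narrows to 12 mm in its upper half, one is short with a 36 mm wide cap.
- port (a point): Centre of the open collet's mouth, on its rim, 105 mm above the table; z up, x towards the capped port. Funnel 46 mm wide inside, narrowing over 19 mm to a 27 mm bore; floor 65 mm below the rim. A sliding rubber seal, 35 mm below the rim, needs about 8 N to move (the tube's weight does not), goes down the last 30 mm and stays where pushed. Tube home: 65 mm stands out.
- head: Fixed grey filter head, block 200 x 80 x 40 mm, brass stubs 30 mm long on its ends. Origin: centre of its underside; x along its long side, within 25 degrees of the robot's ahead. The open collet stands on it at x = -50 mm; a low domed capped port (75 mm above the table) at x = +50 mm. It lies to the robot's left or right, the stand on the other side.
- stand: Fixed wooden stand, 230 x 70 x 45 mm. Origin: centre of its underside on the table; x along its row of three holes (24.5 mm wide, 35 mm deep, 75 mm apart, the middle one at the centre), within 25 degrees of the robot's ahead. The three stems stand upright in the holes in any order.
Mind the look-alikes: they are no part of the job. Leave any blue or red look-alike of the tube alone.

How it is judged (in metres and radians):
On the way, in this order (a step that is already met when the one before it is completed fails the run):
1. the tube is lifted out of the stand (height (world z) of tube above 0.05 m), for 0.1 s.
2. the tube is pushed past the seal to the bottom of the collet (horizontal distance between tube and port below 0.012 m and z of tube in the frame of port below -0.055 m and angle between tube's own z axis and vertical below 0.2 rad), for 0.1 s.
At the end, for the whole second after the job is handed in: The straight tube stands upright (within 0.2 rad) in the open collet, its lower end within 12 mm of the collet's axis and at least 55 mm below the rim (65 mm is the bottom), at rest and let go (all of step 2 and linear speed of tube below 0.02 m/s and contact force between the fingers and tube below 0.1 N); the robot touches nothing.
It also fails if it takes over 38 s, if anything falls off the work surface, if the arm or the gripper's body presses on something with over 40 N, if the wrist force passes 120 N, or if a joint passes its speed limit or range.

## Working session

There is one attempt and no reset: what is moved stays moved. The work goes in short steps, Python scripts to look and compute and a shell command to move; the robot and the scene stay as the last step left them, time stands still between calls to the robot, and variables do not carry over. Pictures are saved under pics/ and viewed, about 8 in all and at most 12, crops included, and the job is handed in when it is done.

```bash
mkdir -p pics; ls
python3 - <<'E'
from bench import r, optics
import cv2,numpy as np
for n in ("scene","top"):
    p,d=optics.snapshot(n); cv2.imwrite(f"pics/{n}0.png",p); np.save(f"pics/{n}0.npy",d)
    c=optics.camera_params(n); print(n,{k:np.round(v,3).tolist() for k,v in c.items()})
    for q in ("tube","port","head","stand"):
        print(q,[(np.round(x["at"],0).tolist(),round(x["score"],2)) for x in optics.search_frame(n,q)])
print(r.sense())
E
```

```text
pics
scene {'camera_matrix': [[416.534, 0.0, 281.358], [0.0, 416.534, 216.097], [0.0, 0.0, 1.0]], 'eye': [1051.088, 83.44, 583.997], 'orientation': [-135.881, -1.057, 106.334]}
tube [([640.0, -177.0, 103.0], 0.75), ([598.0, -264.0, 79.0], 0.69), ([686.0, -261.0, 84.0], 0.58)]
port [([562.0, 138.0, 38.0], 0.93)]
head [([557.0, 139.0, 39.0], 0.64)]
stand [([588.0, -150.0, 41.0], 0.78)]
top {'camera_matrix': [[386.727, 0.0, 280.137], [0.0, 386.727, 207.716], [0.0, 0.0, 1.0]], 'eye': [473.041, -38.115, 820.549], 'orientation': [-171.847, 1.339, -90.852]}
tube [([592.0, -265.0, 104.0], 0.67), ([624.0, -180.0, 128.0], 0.6), ([677.0, -269.0, 97.0], 0.57)]
port [([527.0, 134.0, 40.0], 0.77)]
head [([527.0, 137.0, 41.0], 0.94)]
stand [([553.0, -148.0, 48.0], 0.73)]
{'time': 0.5, 'joint_pos': array([-7.27898528e+01,  7.47212392e+00,  8.52688761e+01, -8.09107168e-04,
        8.72609631e+01, -4.89471241e+00]), 'qd': array([ 0.00742761,  0.03474593, -0.02172314, -0.00288425,  0.0788073 ,
       -0.04349288]), 'joint_efforts': array([-1.06005842e-03, -5.68717718e+01, -5.00360441e+01, -2.12245054e-04,
        2.96855425e-03,  2.81697498e-05]), 'tool_pos': array([ 225.77978054, -555.89340373,  207.07190198]), 'tcp_rot': array([ 1.79999362e+02,  2.02494078e-03, -6.78951018e+01]), 'ft_force': array([-0.45337554, -0.2845601 , -0.38213321]), 'wrist_torque': array([ 0.03151681, -0.00287388,  0.07892448]), 'finger_gap': 85.04259076250024}
```

```bash
python3 -c "
import cv2
a=cv2.imread('pics/scene0.png');b=cv2.imread('pics/top0.png')
cv2.imwrite('pics/a.png',a);cv2.imwrite('pics/b.png',b)"
```

```text
(no output)
```

View pics/scene0.png

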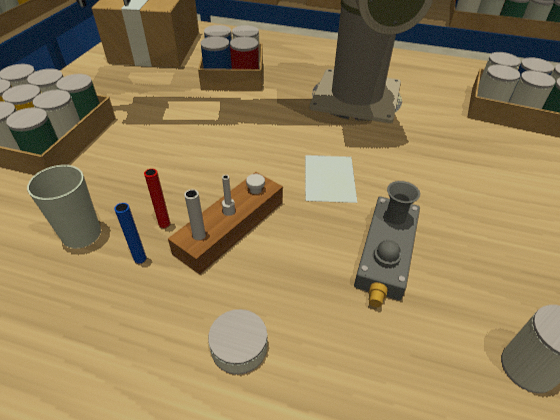

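View pics/top0.png

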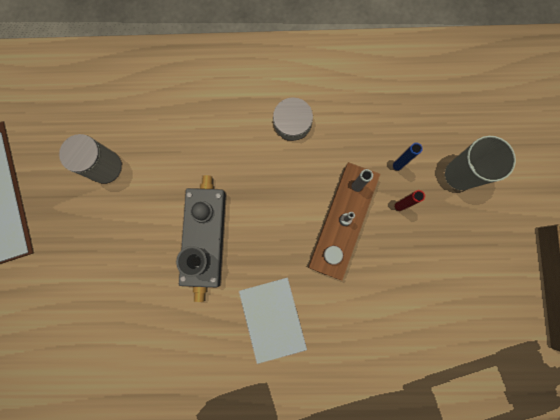

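The scene view shows the full-length tube standing in the near end of the stand, with its top at (193,195). The necked stem is in the middle and the capped one is at the far end. In the top view the tube top is at about (367,175) and the collet mouth at about (193,261). Red and blue look-alikes stand to the right of the stand. I'll zoom in to get accurate centres.

```bash
cat > h.py <<'E'
import numpy as np
from scipy.spatial.transform import Rotation as R
from bench import r,optics
def ray(n,u,v,z):
    c=optics.camera_params(n);K=np.array(c["camera_matrix"])
    d=R.from_euler("xyz",c["orientation"],degrees=True).as_matrix()@np.linalg.solve(K,[u,v,1])
    e=np.array(c["eye"]);return e+d*(z-e[2])/d[2]
def px(n,p):
    c=optics.camera_params(n);K=np.array(c["camera_matrix"])
    q=K@(R.from_euler("xyz",c["orientation"],degrees=True).as_matrix().T@(np.array(p)-c["eye"]));return q[:2]/q[2]
def plan(xyz):
    "shift in tool axes from the present TCP to world xyz"
    s=r.sense();M=R.from_euler("xyz",s["tcp_rot"],degrees=True).as_matrix()
    return np.round(M.T@(np.array(xyz)-s["tool_pos"]),1)
E
python3 - <<'E'
import cv2,numpy as np
a=cv2.imread('pics/top0.png');s=cv2.imread('pics/scene0.png')
f=lambda i,u,v:cv2.resize(i[v:v+50,u:u+50],(400,300*4//3//1-100),interpolation=cv2.INTER_CUBIC)
f=lambda i,u,v:cv2.resize(i[v:v+36,u:u+48],(384,288),interpolation=cv2.INTER_CUBIC)
cv2.imwrite('pics/z.png',np.vstack([np.hstack([f(a,343,158),f(a,169,243)]),np.hstack([f(s,169,177),f(s,378,176)])]))
from h import *
for n,u,v,z in [("top",367,175.5,140),("top",193,261,105),("top",201,211,75),("scene",193,194,140),("scene",402,191,105),("top",333,255,90)]: print(n,u,v,ray(n,u,v,z).round(1))
E
```

```text
top 367 175.5 [ 626.2 -180.   140. ]
top 193 261 [479.6 139.2 105. ]
top 201 211 [576.5 132.6  75. ]
scene 193 194 [ 630.6 -174.6  140. ]
scene 402 191 [483.5 142.  105. ]
top 333 255 [ 486.9 -120.1   90. ]
```

View pics/z.png

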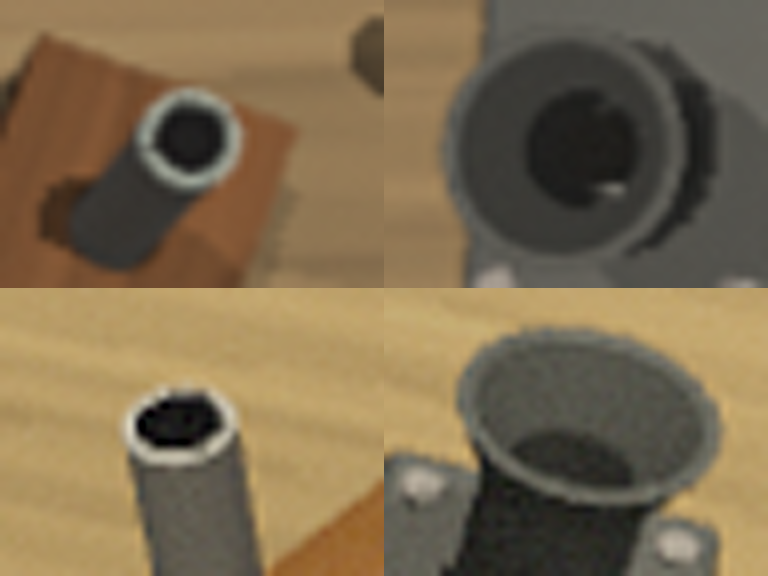

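The zoom puts the tube top at top-view (366.7,175.4) and scene-view (191.6,194.1). The rim centre is at top-view (191.6,261.5) and scene-view (403.6,191.6). I'll work out the positions and the first move from these.

Run:
```python
from h import *
t=[ray("top",366.7,175.4,140),ray("scene",191.6,194.1,140)]
p=[ray("top",191.6,261.5,105),ray("scene",403.6,191.6,105)]
T=np.mean(t,0);P=np.mean(p,0);print(t,p,T,P)
a=ray("top",201,211,75)
print("row yaw",np.degrees(np.arctan2(T[1]+120.1,T[0]-486.9)),"head yaw",np.degrees(np.arctan2(a[1]-p[0][1],a[0]-p[0][0])))
s=r.sense();print(R.from_euler("xyz",s["tcp_rot"],degrees=True).as_matrix().round(3))
print(plan([T[0],T[1],215]))
```

```text
[array([ 626.41065641, -179.50334364,  140.        ]), array([ 631.46913137, -176.57838895,  140.        ])] [array([478.67618049, 141.76365583, 105.        ]), array([484.20850102, 144.72231886, 105.        ])] [ 628.93989389 -178.0408663   140.        ] [481.44234076 143.24298734 105.        ]
row yaw -22.191513552824787 head yaw -5.373460939363196
[[ 0.376 -0.926 -0.   ]
 [-0.926 -0.376  0.   ]
 [-0.     0.    -1.   ]]
[-198.4 -515.7   -7.9]
```

```bash
python3 -m pendant '[[1,-15.3,-39.7,0,0],[1,-15.3,-39.7,0,0],[1,-15.3,-39.7,0,0],[1,-15.3,-39.7,0,0],[1,-15.3,-39.7,0,0],[1,-15.3,-39.7,0,0],[1,-15.3,-39.7,0,0],[1,-15.3,-39.7,0,0],[1,-15.3,-39.7,0,0],[1,-15.3,-39.7,0,0]]' 60
python3 -m pendant '[[1,-15.3,-39.7,0,0],[1,-15.3,-39.7,0,0],[1,-15.3,-39.7,0,0],[1,0,0,0,7.4],[1,0,0,0,7.4],[1,0,0,0,7.4],[1,0,0,0,7.4],[1,0,0,0,7.4],[1,0,0,0,7.4],[1,0,0,0,0]]'
python3 - <<'E'
from h import *
import cv2
print(plan([629,-178,95]),r.sense()["tcp_rot"],r.sense()["tool_pos"])
p,d=optics.snapshot("scene");cv2.imwrite("pics/s1.png",p)
E
```

```text
time: 1.5
tool_pos: [537.2, -263.4, 207.3]
tcp_rot: [-180.0, -0.0, -67.9]
ft_force: [0.3, -1.0, -0.2]
finger_gap: 85.5
time: 2.5
tool_pos: [629.1, -177.4, 207.1]
tcp_rot: [180.0, -0.0, -112.4]
ft_force: [-0.3, 0.6, -0.3]
finger_gap: 85.4
[ 6.000e-01 -1.000e-01  1.121e+02] [ 1.79998008e+02 -3.49601649e-04 -1.12415566e+02] [ 629.13022533 -177.38732847  207.07446112]
```

View pics/s1.png

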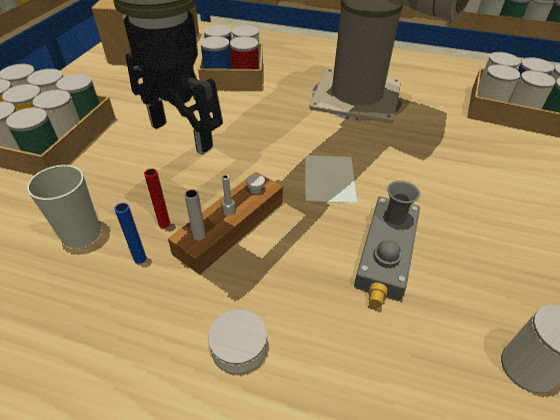

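The picture shows the open jaws above and behind the tube, with fingertips at about (157,120) and (205,146). I'll compare that with the projected tip positions to cancel any calibration error.

```bash
python3 - <<'E'
from h import *
s=r.sense();M=R.from_euler("xyz",s["tcp_rot"],degrees=True).as_matrix()
for x in (-50,50): print(px("scene",s["tool_pos"]+M@[x,0,-13]))
print(px("scene",[629,-178,140]))
E
python3 - <<'E'
import sys; sys.path.insert(0,'.')
from h import *
import cv2
p,d=optics.snapshot("top");cv2.imwrite("pics/t1.png",cv2.resize(p[110:260,270:470],(800,600),interpolation=cv2.INTER_CUBIC))
s=r.sense();print(px("top",s["tool_pos"]),px("top",[629,-178,140]))
E
```

```text
[209.03942227 165.8501019 ]
[160.88544358 138.30978644]
[191.43586655 192.88564011]
[373.53505602 164.49226278] [365.78961512 174.00304306]
```

View pics/t1.png

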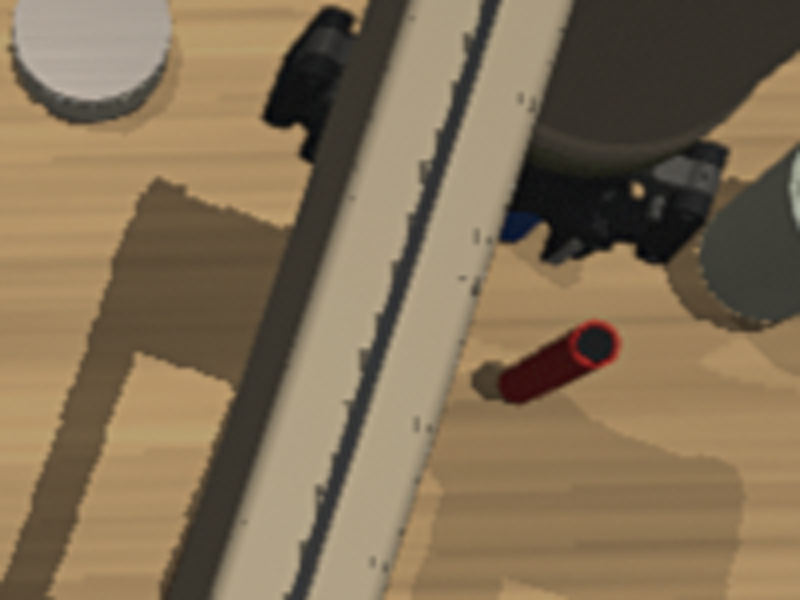

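The top view is blocked by the arm. The fingertips appear about 17 px higher in the scene image than projected, so I'll check with depth before descending.

Run:
```python
from h import *
import cv2
p,d=optics.snapshot("scene")
c=optics.camera_params("scene");K=np.array(c["camera_matrix"]);M=R.from_euler("xyz",c["orientation"],degrees=True).as_matrix()
g=lambda u,v:(np.array(c["eye"])+M@(np.linalg.solve(K,[u,v,1])*d[v,u])).round(0)
for u,v in [(205,148),(205,143),(210,110),(200,146),(157,124),(157,115),(192,188),(190,205),(196,215),(403,182),(415,190)]: print(u,v,d[v,u],g(u,v))
s=r.sense();print(s["tool_pos"])
im=cv2.resize(p[40:240,110:260],(600,800))[:600];
v,u=np.mgrid[0:420,0:560];q=np.stack([u,v,np.ones_like(u)],-1)@np.linalg.inv(K).T*d[...,None]@M.T+np.array(c["eye"])
m=(abs(q[...,0]-629)<90)&(abs(q[...,1]+178)<90)&(q[...,2]>170)&(q[...,2]<300)&(d>0)
w=q[m];print(m.sum(),[ (z,w[(w[:,2]>=z)&(w[:,2]<z+10)].mean(0).round(0).tolist()) for z in range(200,270,10) if ((w[:,2]>=z)&(w[:,2]<z+10)).any()])
```

```text
205 148 537.59314 [ 657. -128.  257.]
205 143 532.5127 [ 657. -128.  265.]
210 110 488.24356 [ 661. -113.  319.]
200 146 537.5764 [ 657. -135.  259.]
157 124 584.41473 [ 619. -219.  251.]
157 115 576.8879 [ 616. -217.  264.]
192 188 869.28076 [ 479. -267.   -3.]
190 205 652.52356 [ 641. -177.  125.]
196 215 670.3332 [ 638. -171.  102.]
403 182 732.91815 [457. 142. 104.]
415 190 719.9937 [472. 164. 103.]
[ 629.11557987 -177.42937651  207.10189758]
1278 [(240, [628.0, -190.0, 247.0]), (250, [635.0, -175.0, 255.0]), (260, [636.0, -174.0, 265.0])]
```

Run:
```python
from h import *
import cv2
p,d=optics.snapshot("scene"); print(r.grasp_offset)
i=cv2.resize(p[10:220,110:250],(560,840),interpolation=cv2.INTER_CUBIC)
i=cv2.resize(p[60:210,110:260],(600,600),interpolation=cv2.INTER_CUBIC)
cv2.imwrite("pics/c.png",cv2.convertScaleAbs(i,alpha=1.6,beta=20))
```

```text
18.700000000000003
```

View pics/c.png

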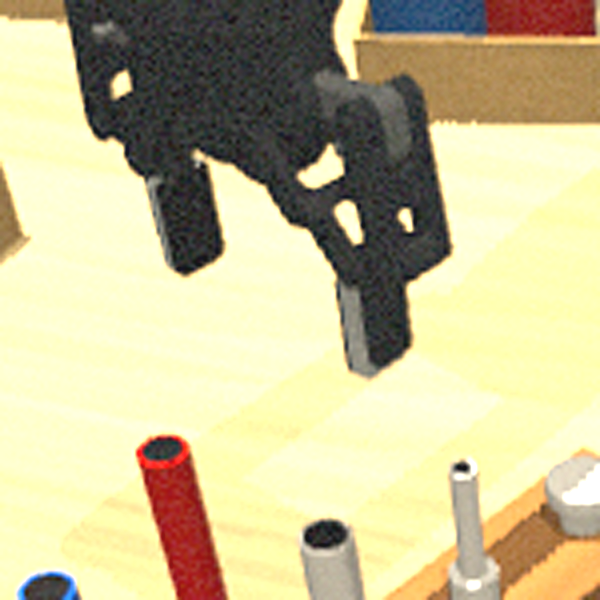

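The fingers straddle the tube's line, with tips at scene (202,154) and (156,128). That puts them about 20 mm higher than I expected from the nominal geometry. I'll descend part-way and check again.

```bash
python3 -m pendant '[[1,0,0,30,0],[1,0,0,30,0],[1,0,0,30,0],[1,0,0,22,0],[1,0,0,0,0]]'
python3 - <<'E'
from h import *
import cv2
p,d=optics.snapshot("scene"); s=r.sense();M=R.from_euler("xyz",s["tcp_rot"],degrees=True).as_matrix()
for x in (-46,46): print(px("scene",s["tool_pos"]+M@[x,0,-13]))
i=cv2.resize(p[110:260,110:260],(600,600),interpolation=cv2.INTER_CUBIC)
cv2.imwrite("pics/c2.png",cv2.convertScaleAbs(i,alpha=1.6,beta=20))
E
```

```text
time: 3.2
tool_pos: [626.1, -176.3, 90.5]
tcp_rot: [179.6, -0.0, -112.2]
ft_force: [-0.5, 0.1, -1.0]
finger_gap: 85.1
[215.58830616 220.97874446]
[176.13648009 195.46460076]
```

View pics/c2.png

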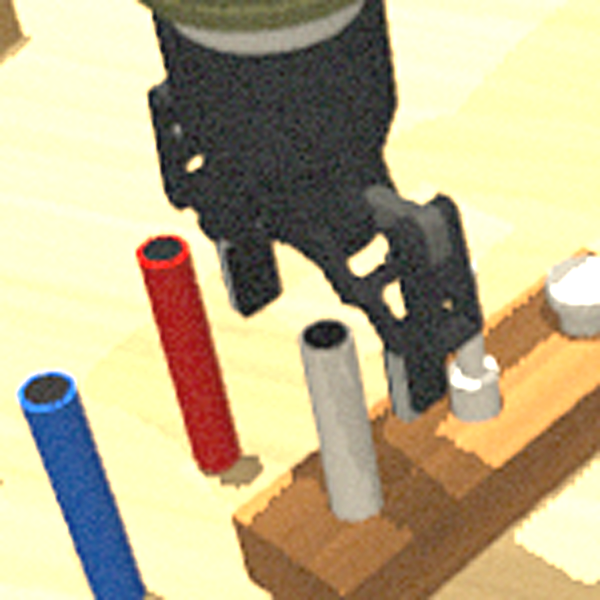

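The fingertips are now at scene (212,214) and (172,189), on either side of the tube. The gripper could be slightly high or slightly behind, so depth will settle which.

Run:
```python
from h import *
p,d=optics.snapshot("scene");c=optics.camera_params("scene");K=np.array(c["camera_matrix"]);M=R.from_euler("xyz",c["orientation"],degrees=True).as_matrix()
v,u=np.mgrid[0:420,0:560];q=np.stack([u,v,np.ones_like(u)],-1)@np.linalg.inv(K).T*d[...,None]@M.T+np.array(c["eye"])
s=r.sense();print(s["tool_pos"],s["tcp_rot"],s["finger_gap"])
for (U,V) in [(212,212),(214,208),(209,205),(172,186),(174,182),(168,180),(193,200),(196,215),(198,230),(221,165),(195,170)]: print(U,V,p[V,U],q[V,U].round(0))
T=R.from_euler("xyz",s["tcp_rot"],degrees=True)
dark=(p.max(-1)<50)&(d>0)
L=T.inv().apply((q-s["tool_pos"])[dark]);
m=(abs(L[:,0])<70)&(abs(L[:,1])<40)&(L[:,2]>-70)&(L[:,2]<5);L=L[m]
for a in range(-65,0,5):
    for sg in (-1,1):
        k=L[(L[:,2]>=a)&(L[:,2]<a+5)&(L[:,0]*sg>25)]
        if len(k)>3: print(a,sg,len(k),k.min(0).round(0),k.max(0).round(0))
```

```text
[ 629.0087587  -177.37371974   95.34521328] [ 1.79966886e+02 -7.07071052e-04 -1.12232934e+02] 85.5000013097539
212 212 [56 62 61] [ 655. -133.  136.]
214 208 [24 23 28] [ 657. -128.  148.]
209 205 [63 73 75] [ 658. -134.  153.]
172 186 [7 6 0] [ 618. -218.  134.]
174 182 [24 26 22] [ 612. -216.  139.]
168 180 [ 7  7 11] [ 622. -220.  150.]
193 200 [82 95 99] [ 642. -170.  139.]
196 215 [81 95 98] [ 640. -171.  103.]
198 230 [ 92 102 110] [ 640. -172.   67.]
221 165 [26 23 21] [ 651. -112.  228.]
195 170 [28 29 23] [ 650. -153.  209.]
-65 -1 20 [-58.  -8. -65.] [-50.   4. -60.]
-65 1 30 [ 41. -12. -65.] [ 44.  10. -60.]
-60 -1 25 [-58. -12. -60.] [-45.   6. -55.]
-60 1 29 [ 40. -11. -60.] [ 44.   8. -55.]
-55 -1 25 [-59.  -8. -55.] [-50.   6. -50.]
-55 1 27 [ 40. -11. -55.] [ 44.   8. -50.]
-50 -1 23 [-57. -12. -50.] [-46.   5. -45.]
-50 1 28 [ 40. -11. -50.] [ 43.  10. -45.]
-45 -1 6 [-56. -11. -45.] [-44.   3. -41.]
-45 1 27 [ 41. -11. -45.] [ 43.   9. -40.]
-40 1 14 [ 42.  -9. -40.] [ 44.   8. -36.]
```

Depth shows the fingers centred on the tube: lateral span −11..10 mm, inner faces at −44 and +41 mm. The tips sit about 38 mm behind the reported TCP rather than 13 mm, so everything is about 25 mm high. I'll go 25 mm lower and then close.

```bash
python3 -m pendant '[[1,0,0,13,0],[1,0,0,12,0],[1,0,0,0,0],[0,0,0,0,0],[0,0,0,0,0],[0,0,0,0,0],[0,0,0,0,0],[0,0,0,0,0],[0,0,0,0,0],[0,0,0,0,0]]' 60
python3 - <<'E'
from h import *
import cv2
p,d=optics.snapshot("scene");c=optics.camera_params("scene");K=np.array(c["camera_matrix"]);M=R.from_euler("xyz",c["orientation"],degrees=True).as_matrix()
v,u=np.mgrid[0:420,0:560];q=np.stack([u,v,np.ones_like(u)],-1)@np.linalg.inv(K).T*d[...,None]@M.T+np.array(c["eye"])
s=r.sense();T=R.from_euler("xyz",s["tcp_rot"],degrees=True);print(s["tool_pos"],s["finger_gap"],s["ft_force"])
L=T.inv().apply((q-s["tool_pos"])[(p.max(-1)<50)&(d>0)]);L=L[(abs(L[:,0])<40)&(abs(L[:,1])<40)&(L[:,2]>-70)&(L[:,2]<25)]
print(np.histogram(L[:,2],range(-70,26,5)))
i=cv2.resize(p[110:260,110:260],(600,600),interpolation=cv2.INTER_CUBIC)
cv2.imwrite("pics/c3.png",cv2.convertScaleAbs(i,alpha=1.6,beta=20))
E
```

```text
time: 4.3
tool_pos: [629.5, -177.7, 70.7]
tcp_rot: [-179.9, -0.0, -112.3]
ft_force: [-0.1, -1.0, 3.7]
finger_gap: 20.5
[ 629.50664926 -177.66326128   70.72382978] 20.71190184560006 [ 0.11335494 -1.63292659  4.64773201]
(array([39, 15, 15, 21, 26, 28, 30, 14,  4,  0,  0,  0,  0,  0,  0,  0,  0,
        0,  0]), array([-70, -65, -60, -55, -50, -45, -40, -35, -30, -25, -20, -15, -10,
        -5,   0,   5,  10,  15,  20,  25]))
```

View pics/c3.png

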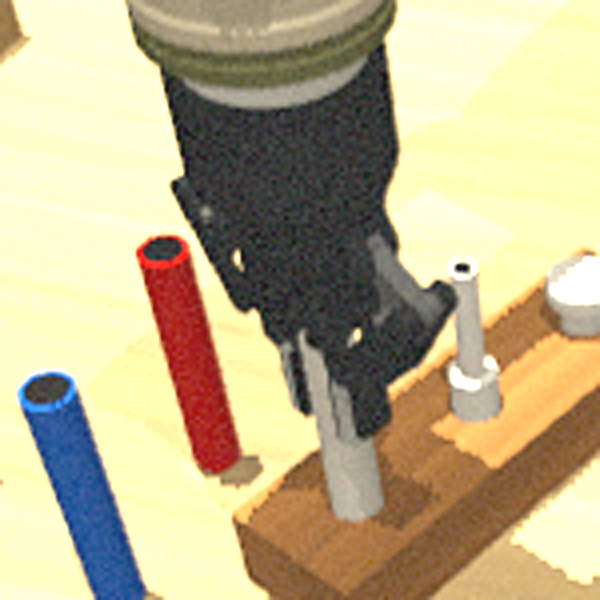

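The tube is gripped: gap 20.7 mm, tips at z≈99, and I see the jaws either side of the tube at scene (195,210). Next I lift.

```bash
python3 -m pendant '[[0,0,0,-10,0],[0,0,0,-20,0],[0,0,0,-25,0],[0,0,0,-25,0],[0,0,0,-25,0],[0,0,0,-20,0],[0,0,0,-10,0],[0,0,0,0,0],[0,0,0,0,0]]' 60
python3 - <<'E'
from h import *
s=r.sense();print(s["finger_gap"],s["ft_force"],s["tool_pos"],plan([481.5,143.2,205]))
E
```

```text
time: 5.25
tool_pos: [628.7, -177.2, 204.0]
tcp_rot: [179.9, -0.0, -112.3]
ft_force: [-0.6, -0.8, -1.4]
finger_gap: 20.3
20.31368440817697 [-0.61318818 -0.81723758 -1.3986098 ] [ 628.6848519  -177.20564519  204.03908722] [-240.6  257.7   -0.6]
```

```bash
python3 -m pendant '[[0,-12,12.9,0,0],[0,-24,25.8,0,0],[0,-24,25.8,0,0],[0,-24,25.8,0,0],[0,-30,32,0,0],[0,-30,32,0,0],[0,-30,32,0,0],[0,-30,32,0,0],[0,-24,25.8,0,0],[0,-12.6,13.6,0,0]]'
python3 -m pendant '[[0,0,0,0,0],[0,0,0,0,0],[0,0,0,0,0]]'
python3 - <<'E'
from h import *
import cv2
s=r.sense();print(s["finger_gap"],s["ft_force"],s["tool_pos"],plan([481.5,143.2,205]))
p,d=optics.snapshot("scene");c=optics.camera_params("scene");K=np.array(c["camera_matrix"]);M=R.from_euler("xyz",c["orientation"],degrees=True).as_matrix()
cv2.imwrite("pics/c4.png",cv2.convertScaleAbs(cv2.resize(p[60:260,310:510],(600,600),interpolation=cv2.INTER_CUBIC),alpha=1.5,beta=20))
v,u=np.mgrid[0:420,0:560];q=np.stack([u,v,np.ones_like(u)],-1)@np.linalg.inv(K).T*d[...,None]@M.T+np.array(c["eye"])
k=(abs(q[...,0]-485)<35)&(abs(q[...,1]-143)<35)&(q[...,2]>115)&(q[...,2]<225)&(d>0)
for z in range(120,225,10):
    w=q[k&(q[...,2]>=z)&(q[...,2]<z+10)]
    if len(w)>3: print(z,len(w),w.mean(0).round(1),w.min(0).round(0),w.max(0).round(0))
print(px("scene",[481.5,143.2,143]),px("scene",[481.5,143.2,105]))
E
```

```text
time: 6.25
tool_pos: [479.6, 145.2, 203.2]
tcp_rot: [179.8, -0.1, -112.2]
ft_force: [0.6, -0.4, -1.0]
finger_gap: 20.4
time: 6.55
tool_pos: [481.9, 142.1, 204.2]
tcp_rot: [179.9, -0.1, -112.3]
ft_force: [0.8, 0.2, -0.1]
finger_gap: 20.6
20.576953495520762 [ 0.84164556  0.20196792 -0.11966866] [481.91996922 142.10213996 204.24805334] [-0.9  0.8 -0.8]
140 24 [492.3 141.3 148.2] [488. 133. 144.] [495. 152. 150.]
150 65 [491.8 140.9 155. ] [484. 131. 150.] [496. 153. 160.]
160 75 [491.6 141.4 164.7] [482. 131. 160.] [497. 153. 170.]
170 74 [492.1 141.4 174.9] [486. 131. 170.] [496. 153. 180.]
180 78 [492.  141.  185.1] [483. 131. 180.] [497. 152. 190.]
190 75 [492.  141.3 195.2] [484. 131. 190.] [496. 152. 200.]
200 82 [491.9 141.1 205. ] [485. 131. 200.] [496. 152. 210.]
210 82 [492.  141.3 215.1] [484. 131. 210.] [496. 153. 220.]
220 44 [492.5 140.7 222.6] [485. 131. 220.] [496. 152. 225.]
[408.07304329 173.37528091] [402.83459574 190.40142865]
```

View pics/c4.png

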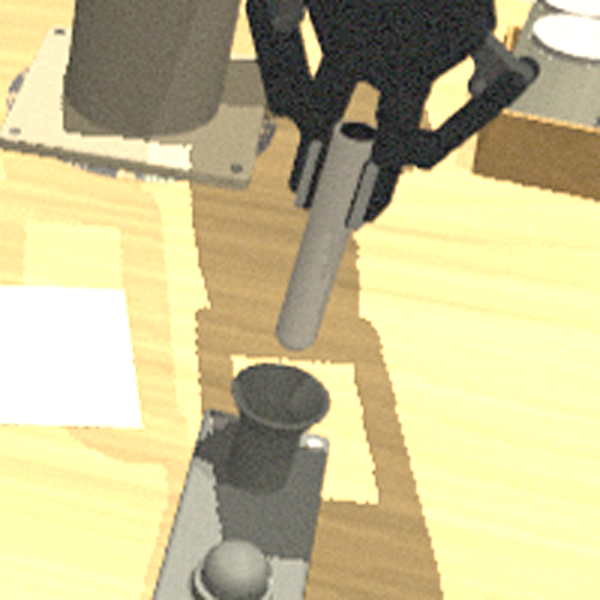

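The tube hangs vertical with its lower end at about z=143.5, above the mouth (crop (295,340), rim at (280,395)). In scene-camera coordinates it is about 2.5 mm short in y, so I shift tool x by −2 and lower it.

```bash
python3 -m pendant '[[0,-2,0,10,0],[0,0,0,10,0],[0,0,0,10,0],[0,0,0,10,0],[0,0,0,8,0],[0,0,0,6,0],[0,0,0,6,0],[0,0,0,4,0],[0,0,0,0,0],[0,0,0,0,0]]'
```

```text
time: 7.6
tool_pos: [482.9, 144.9, 141.3]
tcp_rot: [-180.0, 0.0, -112.3]
ft_force: [-0.1, 0.3, -1.3]
finger_gap: 20.8
```

```bash
python3 -m pendant '[[0,0,0,4,0],[0,0,0,4,0],[0,0,0,4,0],[0,0,0,4,0],[0,0,0,4,0],[0,0,0,4,0],[0,0,0,4,0],[0,0,0,4,0],[0,0,0,0,0],[0,0,0,0,0]]'
```

```text
time: 8.6
tool_pos: [482.9, 144.9, 109.2]
tcp_rot: [-180.0, 0.0, -112.3]
ft_force: [-0.7, 1.1, 2.1]
finger_gap: 20.8
```

```bash
python3 -m pendant '[[0,0,0,2,0],[0,0,0,2,0],[0,0,0,2,0],[0,0,0,2,0],[0,0,0,1,0],[0,0,0,1,0],[0,0,0,0,0],[0,0,0,0,0]]'
python3 - <<'E'
from h import *
p,d=optics.snapshot("scene");c=optics.camera_params("scene");K=np.array(c["camera_matrix"]);M=R.from_euler("xyz",c["orientation"],degrees=True).as_matrix()
v,u=np.mgrid[0:420,0:560];q=np.stack([u,v,np.ones_like(u)],-1)@np.linalg.inv(K).T*d[...,None]@M.T+np.array(c["eye"])
k=(abs(q[...,0]-483)<16)&(abs(q[...,1]-144)<16)&(q[...,2]>110)&(q[...,2]<215)&(d>0)
w=q[k&(p.max(-1)>75)];print(len(w),w.max(0),np.histogram(w[:,2],range(110,220,5)))
E
```

```text
time: 9.4
tool_pos: [483.5, 144.8, 100.6]
tcp_rot: [-179.9, 0.0, -112.3]
ft_force: [-3.1, -1.3, 12.6]
finger_gap: 20.8
345 [498.830249   154.88794691 200.21810187] (array([29, 27, 27, 27, 21, 33, 19, 26, 26, 29, 31, 41,  5,  1,  0,  0,  0,
        2,  1,  0,  0]), array([110, 115, 120, 125, 130, 135, 140, 145, 150, 155, 160, 165, 170,
       175, 180, 185, 190, 195, 200, 205, 210, 215]))
```

The tube top is at z≈170, which is fully home, and the contact force is 12.6 N. I'll give one small extra push, then release gently and retreat.

```bash
python3 -m pendant '[[0,0,0,1,0],[0,0,0,1,0],[0,0,0,0,0],[0,0,0,0,0]]'
python3 -m pendant '[[0,0,0,-1.5,0],[0.5,0,0,0,0],[0.6,0,0,0,0],[0.6,0,0,0,0],[0.6,0,0,0,0],[0.6,0,0,0,0]]'
```

```text
time: 9.85
tool_pos: [484.0, 144.8, 100.5]
tcp_rot: [-179.8, 0.1, -112.3]
ft_force: [-9.8, -3.4, 26.7]
finger_gap: 20.8
time: 10.45
tool_pos: [482.5, 144.8, 98.3]
tcp_rot: [180.0, -0.0, -112.3]
ft_force: [-0.0, 0.7, 1.0]
finger_gap: 50.9
```

```bash
python3 -m pendant '[[0.6,0,0,-8,0],[0.6,0,0,-20,0],[0.6,0,0,-30,0],[0.6,0,0,-30,0],[0.6,0,0,-30,0],[0.6,0,0,-20,0],[0.6,0,0,-10,0],[0.6,0,0,0,0],[0.6,0,0,0,0],[0.6,0,0,0,0]]'
python3 - <<'E'
from h import *
import cv2
p,d=optics.snapshot("scene");c=optics.camera_params("scene");K=np.array(c["camera_matrix"]);M=R.from_euler("xyz",c["orientation"],degrees=True).as_matrix()
v,u=np.mgrid[0:420,0:560];q=np.stack([u,v,np.ones_like(u)],-1)@np.linalg.inv(K).T*d[...,None]@M.T+np.array(c["eye"])
k=(abs(q[...,0]-483)<18)&(abs(q[...,1]-144)<18)&(q[...,2]>110)&(q[...,2]<185)&(d>0)
for z in range(110,180,10):
    w=q[k&(q[...,2]>=z)&(q[...,2]<z+10)]
    if len(w): print(z,len(w),w.mean(0).round(1),w[:,2].max().round(1))
cv2.imwrite("pics/c5.png",cv2.resize(p[60:260,310:510],(600,600),interpolation=cv2.INTER_CUBIC))
print(r.sense()["tool_pos"],r.sense()["ft_force"])
E
```

```text
time: 11.45
tool_pos: [481.9, 144.7, 244.9]
tcp_rot: [179.9, -0.1, -112.3]
ft_force: [-1.1, 0.4, -1.2]
finger_gap: 51.1
110 61 [492.8 143.5 115. ] 119.8
120 62 [492.9 143.7 124.9] 129.8
130 64 [492.7 143.6 134.9] 139.8
140 71 [492.7 143.5 145.2] 149.7
150 66 [492.7 143.9 155.1] 159.6
160 123 [488.8 143.7 166.7] 170.0
170 38 [485.2 145.  170.5] 171.6
[481.92352614 144.65934344 244.92339595] [ 0.07848353 -0.45152986 -0.12290432]
```

View pics/c5.png

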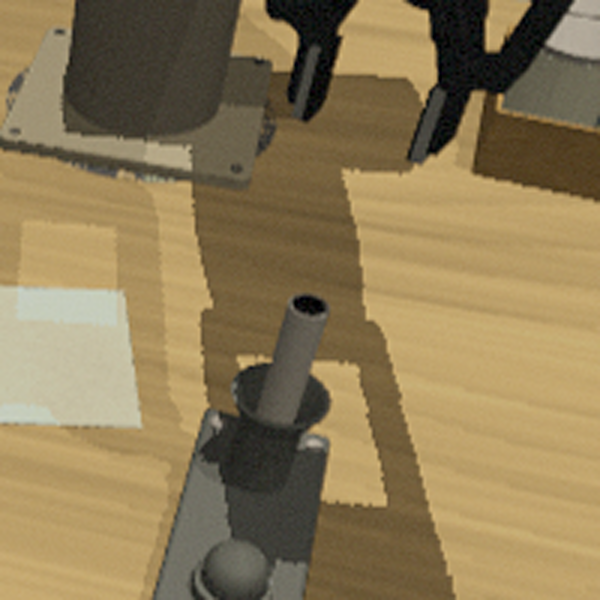

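The tube stands upright in the collet, with its top at crop (308,305) and z≈170. The gripper is well clear above it.

```bash
python3 -c "
from bench import hand_in
print(hand_in())"
```

```text
the job is handed in; nothing more can be done
None
```

I took the straight white tube from the near end of the stand, pushed it down into the open collet past the seal to the bottom, let go and backed the gripper off. The job is handed in at about 11.5 s on the robot's clock, well under the 38 s limit.

- **Tube home:** its top measures about 170 mm above the table, so about 65 mm stands out and it sits on the floor of the collet. It is vertical to within measurement and centred to within about 2 mm.
- **Forces:** the peak wrist force I read was about 29 N during the final push, and near zero after release. The gripper has about 75 mm of clearance above the tube, and the look-alikes were left alone.
- **Disagreements:**
  - With the jaws open, the fingertips sat about 25 mm farther back than the stated geometry. I measured this with depth and gripped 25 mm lower to make up for it.
  - The two cameras differed by about 6 mm on absolute positions. They agreed on the distance from tube to collet, so the averaged positions were good enough.

No check failed.

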